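# Slide the test-tile rack home in the kiln loading bed

## Task

On the wooden loading bed, slide the board that carries the row of standing test tiles along its bay, away from the robot, until it is fully home against the dark stop bar at the far end. Push it on its centre line, because it jams between its rails if pushed near one end; keep it down on the bed all the way, leave the pin setter in the other bay where it is, and let go.

Things in the scene. Friction and masses are not known exactly. Their poses are not given: they have to be found in the camera images.
- bed: fixed loading bed, 280 (x) by 356 mm (y), 10 mm thick; origin under its centre, on the table. +x = sliding direction, away from robot. Three 16 mm rails along x, tops 34 mm above table, at y = -170, 0, +170 mm, leave two 154 mm wide bays centred at y = +85 and -85 mm, open at the near end (x = -140 mm), closed at the far end by a dark stop bar, 34 mm high, near face at x = +128 mm
- tile_rack_mid (a point): centre of the board to slide, 20 mm above table; home at bed x = 83 mm. Loose wood, 90 mm along its bay (x), 150 across, 20 thick, 0.4-0.65 kg, underside 10 mm above table, 2 mm play each side. 6 tiles 50 mm high fixed on it (tops 80 mm above table). Starts in either bay, near end. Push its plain near face with closed fingertips, 3-8 N; over 20 mm off centre it may jam
- pin_setter_mid (a point): bystander, to be left where it is: an equal loose board, 90 x 150 x 20 mm, in the other bay, with 18 thin upright steel pins 40 mm high in place of tiles. The point is the centre of the board, half-way up its thickness, 20 mm above table

How it is judged:
By the outcome, as a careful person would: the job done as asked, in the order asked, and still so for the second after the job is handed in, with the robot touching nothing.
It also fails if it takes over 35 s, if anything falls off the work surface, if the arm or the gripper's body presses on something with over 40 N, if the wrist force passes 120 N, or if a joint passes its speed limit or range.

## Robot

A 6-joint arm with a two-finger parallel gripper is mounted at the origin on the work surface. World frame = base frame: x ahead of the robot, y to its left, z up, the work surface at z = 0. Lengths are in m, angles in rad, forces in N, time in s.
With the tool pointing down it reaches from about 0.3 to 1 m from the base axis. Payload 5.1 kg.
Tool frame: the origin (TCP) lies midway between the tips of the shut fingers; the grasp point (between the pads) lies 19 mm behind it; z points along the fingers, y is the line along which they close (so a half turn about z gives the same grasp; the last joint's range is limited). The gripper opens to 95 mm and grips with 3 to 60 N. Pads are 20 mm wide; open, the fingers measure 119 mm over their backs; the gripper's body (75 mm by 180 mm) begins 59 mm behind the grasp point.
Start: joints at [-1.288, 0.124, 1.65, -0, 1.367, -0.083], TCP at [0.232, -0.607, 0.215] pointing down, gripper open.
Joint ranges: [-2.61, 2.61], [-1.02, 2.33], [0.03, 2.71], [-1.35, 4.49], [0.32, 2.68], [-2.91, 2.91]. Speed limits (rad/s): [2.57, 2.57, 3.14, 3.14, 3.14, 3.14].

## Interface

Orientations are given as a unit quaternion [x, y, z, w].
In Python, from cell import bot, viewer, finish_job gives the robot as it stands. The module is installed in compiled form; this text tells all that it offers.
- The arm moves only by the shell command python3 -m crank 'ROWS' [FORCE]. ROWS is JSON, a list that holds one entry, the list of rows, each a list of 7 numbers: the shift along the tool's x, y, z in m, then the turn, a rotation vector about the tool's x, y, z in degrees, then the closure in counts, from 0 (fully open) to 255 (shut). A call has 1 to 5 rows; each row is the pose to reach, as a shift and turn from the pose commanded when the call began, along the tool's axes at that moment; what a row does not reach only later rows make up. A row lasts 1/10 s, in which the tool goes at most 50 mm and 8.59 degrees, less where a joint would pass 70% of its speed; a pose out of reach is approached as far as the arm can. A call with a gripper value outside its range is refused whole. The fingers move at their own pace and stop on an object; FORCE is the grip in N (left out, the last holds). Time passes only in rows, so rows that repeat a pose let the fingers close. It gives the time, the measured TCP pose, the force and the opening at its end, in the units of the state.
- bot.state(): the state, without advancing time (a new reading comes with each control period).
- viewer.grab_frame(name): name is "scene" or "side" or "wrist"; returns a dict with "img" (480x640x3 uint8, red, green, blue), "intrinsics" (3x3 intrinsics, pixels), "rvec" (rotation vector, rad) and "tvec" (3), from world to camera coordinates, as OpenCV has them; the wrist camera has in their place "mount" (4x4, takes a point from camera to tool coordinates, whose origin is the TCP and whose axes are the flange's). Camera axes: x right, y down, z forward; pixel columns grow to the right and rows downward; lengths in m; the calibration is good to about 2 mm. A picture is of the moment at which its call begins: read the wrist's pose just before it. There is no depth.
- finish_job(): hands the job in, once; it reports no verdict.
Trained networks look in a picture, given as the dict that the camera call returned (one of the last four; its "shot" number tells which), for a name from the list of things; names that differ only in an ending like _2 or _b are one class to them, and where a whole thing is asked for, a point or a joint stands for the part that bears it (a point fixed in the world has none). Each returns a list of dicts, best first, with "conf" (0 to 1); they miss things now and then, are a little off and sometimes report something else, mostly with a low value. They report only what shows in the picture. A call takes as long as a camera call.
- viewer.find_in(name, picture): "point" ([x, y, z] in m, in the coordinates of the camera as it stood for that picture, good to about 4 mm: the middle of the surface that is visible of it).
- viewer.trace(name, picture): "pixels" (480x640 bool, what is visible of it).
- viewer.tip_of(name, picture): "point" ([x, y, z] in m, in the coordinates of the camera as it stood for that picture, good to about 4 mm: a listed point, or the origin of a listed thing).
The state is a dict: "clock": time; "joint_pos": joint angles; "qvel": joint speeds; "effort": joint torques, N m; "position": TCP position; "orientation": TCP orientation; "wrist_force": force on the tool from outside, world axes, zero at the start; "torque": the same for the moment, N m; "gripper_width": finger opening in m.
Only numpy, scipy, OpenCV 4.12 (cv2) and the standard library are available. Lean on these libraries where they do the work, as an engineer would, in place of code of your own. Each camera call takes 0.05 s, during which the arm holds its last target. There are 200 camera calls.

## Working session

There is one attempt and no reset: what is moved stays moved. The work goes in short steps, Python scripts to look and compute and a shell command to move; the robot and the scene stay as the last step left them, time stands still between calls to the robot, and variables do not carry over. Pictures are saved under pics/ and viewed, on a budget of 10 in all, crops included, one or two more only if the job needs it, and the job is handed in when it is done.

```bash
mkdir -p pics; cat > h.py <<'E'
import numpy as np, cv2
from scipy.spatial.transform import Rotation as R
from cell import bot, viewer
def w(pic,p):
    return R.from_rotvec(np.ravel(pic["rvec"])).inv().apply(np.array(p)-np.ravel(pic["tvec"]))
def save(pic,n): cv2.imwrite(f"pics/{n}.png",pic["img"][:,:,::-1])
def proj(pic,P): return cv2.projectPoints(np.float64(P).reshape(-1,3),np.float64(pic["rvec"]),np.float64(pic["tvec"]),np.float64(pic["intrinsics"]),None)[0].reshape(-1,2)
E
python3 - <<'E'
from h import *
np.set_printoptions(precision=4,suppress=True)
s=bot.state();print(s)
for c in("scene","side"):
    p=viewer.grab_frame(c);save(p,c+"0")
    for n in("bed","tile_rack_mid","pin_setter_mid"):
        print(c,n,[(round(d["conf"],2),w(p,d["point"])) for d in viewer.tip_of(n,p)[:2]])
E
```

```text
{'clock': 0.0, 'joint_pos': array([-1.2876,  0.1245,  1.6516, -0.    ,  1.3675, -0.0826]), 'qvel': array([ 0.0015,  0.0007, -0.0006,  0.0006,  0.0003, -0.0014]), 'effort': array([ -0.001 , -41.7609, -35.9932,   0.0772,   0.0493,  -0.0002]), 'position': array([ 0.2323, -0.6064,  0.2134]), 'orientation': array([ 0.9833,  0.1819, -0.0001, -0.001 ]), 'wrist_force': array([0.5753, 0.7622, 0.035 ]), 'torque': array([ 0.0182, -0.0125, -0.0199]), 'gripper_width': 0.09500977829402409}
scene bed [(0.64, array([ 0.5914,  0.0611, -0.0048]))]
scene tile_rack_mid [(0.89, array([0.5477, 0.1491, 0.0205]))]
scene pin_setter_mid [(0.73, array([ 0.5342, -0.0242,  0.0246]))]
side bed [(0.6, array([0.5908, 0.0611, 0.0008]))]
side tile_rack_mid [(0.84, array([0.5483, 0.1456, 0.0212]))]
side pin_setter_mid [(0.98, array([ 0.5356, -0.0224,  0.0155]))]
```

View pics/scene0.png

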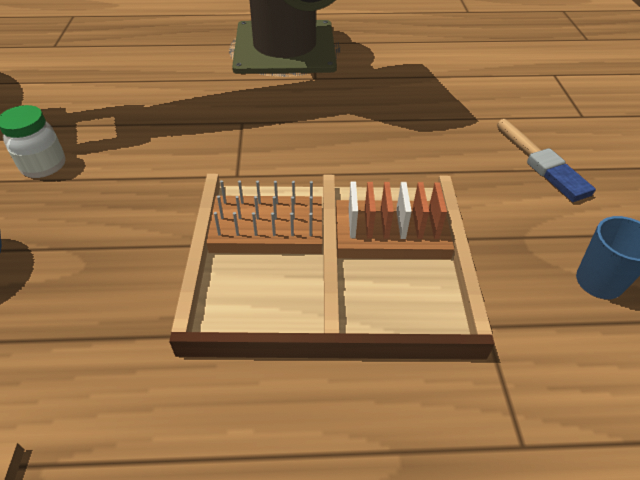

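View pics/side0.png

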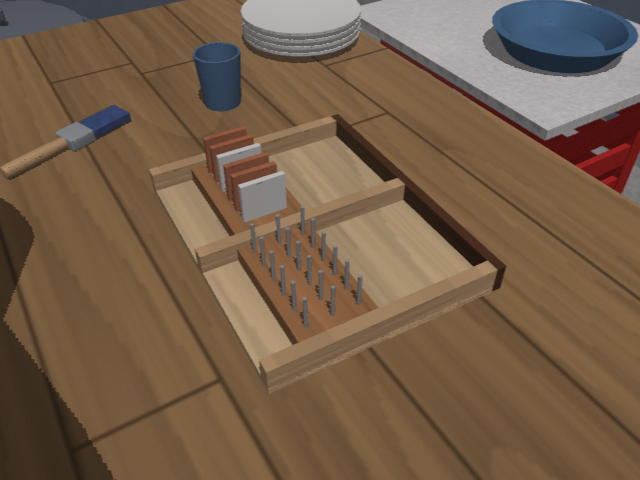

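The scene view faces the robot. The tile rack is in the +y bay (right, about 400,215) and the pin setter is in the other bay (about 265,215). Both sit at the near end, and the stop bar is at row 343. The side view agrees. Next I'll fit the bed's pose from its outline.

```bash
cat > fit.py <<'E'
from h import *
from scipy.optimize import minimize
np.set_printoptions(precision=4,suppress=True)
box=np.array([[x,y,z] for x in(-.14,.14) for y in(-.178,.178) for z in(0,.034)])
def world(q,P): return R.from_euler('z',q[2]).apply(P)+[q[0],q[1],0]
hs=[]
for c in("scene","side"):
    p=viewer.grab_frame(c); m=viewer.trace("bed",p)[0]["pixels"].astype(np.uint8)
    m=cv2.morphologyEx(m,cv2.MORPH_OPEN,np.ones((3,3)))
    h=cv2.convexHull(cv2.findNonZero(m)).astype(np.float32); hs.append((p,h))
def cost(q,verb=0):
    t=[]
    for p,h in hs:
        g=cv2.convexHull(proj(p,world(q,box)).astype(np.float32))
        i=cv2.intersectConvexConvex(h,g)[0]; t.append(i/(cv2.contourArea(h)+cv2.contourArea(g)-i))
    return t if verb else -sum(t)
r=minimize(cost,[.591,.061,0],method="Nelder-Mead",options=dict(initial_simplex=[[.59,.06,0],[.6,.06,0],[.59,.07,0],[.59,.06,.06]],xatol=1e-5,fatol=1e-6))
print(r.x,np.degrees(r.x[2]),cost(r.x,1))
inv=R.from_euler('z',-r.x[2])
for p,_ in hs:
    for n in("tile_rack_mid","pin_setter_mid"):
        P=w(p,viewer.tip_of(n,p)[0]["point"]); print(n,P,"bed:",inv.apply(P-[r.x[0],r.x[1],0]))
rk=[[ -.14,.008,.034],[-.14,.162,.034],[.128,.008,.034],[.128,.162,.034],[.128,-.162,.034],[-.14,-.162,.034]]
im=hs[0][0]["img"][:,:,::-1].copy()
for u in proj(hs[0][0],world(r.x,rk)): cv2.circle(im,tuple(np.int32(u.round())),2,(255,255,0),-1)
cv2.imwrite("pics/fit.png",cv2.resize(im[150:380,150:510],None,fx=2,fy=2))
E
python3 fit.py
```

```text
[ 0.5904  0.0589 -0.0454] -2.602469976331133 [0.9929225947248889, 0.9873868106835734]
tile_rack_mid [0.5465 0.1463 0.0223] bed: [-0.0479  0.0854  0.0223]
pin_setter_mid [ 0.536  -0.0239  0.022 ] bed: [-0.0506 -0.0851  0.022 ]
tile_rack_mid [0.5488 0.1455 0.0158] bed: [-0.0456  0.0847  0.0158]
pin_setter_mid [ 0.5328 -0.0203  0.0169] bed: [-0.054  -0.0817  0.0169]
```

View pics/fit.png

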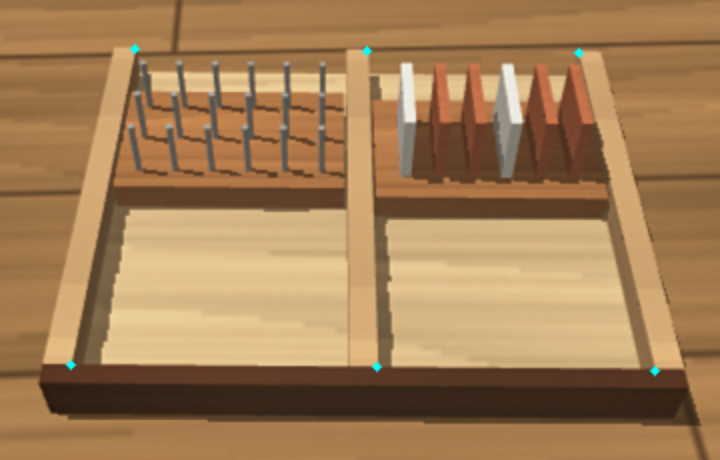

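The fit is good: the projected rail corners land on the picture's corners, with the bed at (0.590, 0.059) and yaw -2.6°. The rack is on its bay centre, near bed x = -0.047. Next I'll work out the approach shift.

```bash
cat > go.py <<'E'
import sys
from h import *
np.set_printoptions(precision=4,suppress=True)
B=np.array([.5904,.0589,0]);Y=R.from_euler('z',-.0454)
s=bot.state();T=R.from_quat(s["orientation"]);G=Y*R.from_euler('x',np.pi)
t=np.array([float(a) for a in sys.argv[1:4]]);W=B+Y.apply(t)
print("clock",s["clock"],"bed pos",Y.inv().apply(s["position"]-B),"width",s["gripper_width"],"F bed",Y.inv().apply(s["wrist_force"]))
print("target",W,"shift",T.inv().apply(W-s["position"]),"turn",np.degrees((T.inv()*G).as_rotvec()))
E
python3 go.py -.122 .085 .19
python3 -c "
from h import *
print(viewer.grab_frame('wrist')['mount'].round(3))"
```

```text
clock 0.8 bed pos [-0.3273 -0.6815  0.2147] width 0.09504627779536659 F bed [ 0.3122 -0.8776 -0.8184]
target [0.4724 0.1493 0.19  ] shift [ 0.4945 -0.6205  0.0247] turn [ 0.0023 -0.0005 23.557 ]
[[-0.    -0.962 -0.274  0.077]
 [ 1.    -0.     0.001 -0.   ]
 [-0.001 -0.274  0.962 -0.169]
 [ 0.     0.     0.     1.   ]]
```

```bash
python3 -m crank '[[[0.494,-0.62,0.0,0,0,23.6,255],[0.494,-0.62,0.0,0,0,23.6,255],[0.494,-0.62,0.0,0,0,23.6,255],[0.494,-0.62,0.0,0,0,23.6,255],[0.494,-0.62,0.0,0,0,23.6,255]]]' 30; python3 go.py -.122 .085 .19
```

```text
clock: 1.35
position: [0.3082, -0.3669, 0.2147]
orientation: [1.0, -0.023, 0.0, 0.0]
wrist_force: [0.1, 0.5, 0.0]
gripper_width: 0.0604
clock 1.35 bed pos [-0.2625 -0.4382  0.2147] width 0.06038316705820842 F bed [0.0712 0.5272 0.0323]
target [0.4724 0.1493 0.19  ] shift [ 0.1397 -0.5234  0.0247] turn [ 0.0126 -0.0292 -0.0876]
```

```bash
python3 -m crank '[[[0.14,-0.523,0.0,0,0,0,255],[0.14,-0.523,0.0,0,0,0,255],[0.14,-0.523,0.0,0,0,0,255],[0.14,-0.523,0.0,0,0,0,255],[0.14,-0.523,0.0,0,0,0,255]]]'; python3 -m crank '[[[0.08,-0.3,0.0,0,0,0,255],[0.08,-0.3,0.0,0,0,0,255],[0.08,-0.3,0.0,0,0,0,255],[0.08,-0.3,0.0,0,0,0,255],[0.08,-0.3,0.0,0,0,0,255]]]'; python3 go.py -.122 .085 .1
```

```text
clock: 1.85
position: [0.3839, -0.1286, 0.2151]
orientation: [1.0, -0.023, 0.001, 0.0]
wrist_force: [0.7, 0.4, 0.7]
gripper_width: 0.0203
clock: 2.35
position: [0.4595, 0.1102, 0.2152]
orientation: [1.0, -0.023, 0.001, 0.0]
wrist_force: [0.5, -0.6, 0.3]
gripper_width: 0.0002
clock 2.35 bed pos [-0.1331  0.0453  0.2152] width 0.00020025044527910066 F bed [ 0.4774 -0.5526  0.2922]
target [0.4724 0.1493 0.1   ] shift [ 0.0109 -0.0397  0.1152] turn [-0.0013 -0.0853 -0.0046]
```

```bash
python3 -m crank '[[[0.011,-0.04,0.0,0,0,0,255],[0.011,-0.04,0.05,0,0,0,255],[0.011,-0.04,0.1,0,0,0,255],[0.011,-0.04,0.11,0,0,0,255],[0.011,-0.04,0.11,0,0,0,255]]]'; python3 - <<'E'
from h import *
for c in("scene","side"): p=viewer.grab_frame(c);save(p,c+"1")
a=cv2.imread("pics/scene1.png")[60:300,260:580];b=cv2.imread("pics/side1.png")[60:300,60:380]
cv2.imwrite("pics/m1.png",cv2.resize(np.hstack([a,b]),(800,300)))
E
python3 go.py -.122 .085 .018
```

```text
clock: 2.85
position: [0.4705, 0.147, 0.1029]
orientation: [1.0, -0.023, -0.002, 0.0]
wrist_force: [0.4, 0.0, -0.1]
gripper_width: 0.0005
clock 2.95 bed pos [-0.1206  0.0831  0.1071] width 0.0010293145140750626 F bed [0.5912 0.2402 0.5336]
target [0.4724 0.1493 0.018 ] shift [-0.0017 -0.0018  0.0891] turn [-0.0485 -0.1947 -0.074 ]
```

View pics/m1.png

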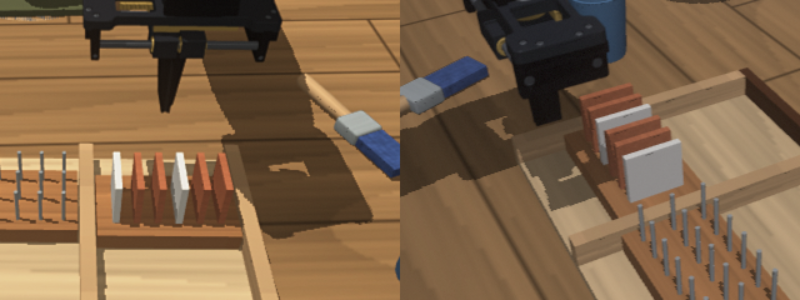

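The shut fingertips, at (167,108) in the left half, hang behind the rack over the open near end, roughly at its middle. The rack hasn't moved. Now I'll descend.

```bash
python3 -m crank '[[[-0.002,-0.002,0.03,0,0,0,255],[-0.002,-0.002,0.06,0,0,0,255],[-0.002,-0.002,0.08,0,0,0,255],[-0.002,-0.002,0.086,0,0,0,255],[-0.002,-0.002,0.086,0,0,0,255]]]'; python3 go.py -.12 .085 .018
```

```text
clock: 3.45
position: [0.4716, 0.1495, 0.0203]
orientation: [1.0, -0.023, 0.001, -0.0]
wrist_force: [-0.9, 0.1, -0.2]
gripper_width: 0.0002
clock 3.45 bed pos [-0.1228  0.0851  0.0203] width 0.00019106693196927648 F bed [-0.9258  0.033  -0.1547]
target [0.4744 0.1493 0.018 ] shift [0.0028 0.0001 0.0023] turn [-0.0361 -0.1345 -0.0721]
```

```bash
python3 -m crank '[[[0.006,0,0.002,0,0,0,255],[0.012,0,0.002,0,0,0,255],[0.018,0,0.002,0,0,0,255],[0.024,0,0.002,0,0,0,255],[0.03,0,0.002,0,0,0,255]]]'; python3 -m crank '[[[0.006,0,0,0,0,0,255],[0.012,0,0,0,0,0,255],[0.018,0,0,0,0,0,255],[0.024,0,0,0,0,0,255],[0.03,0,0,0,0,0,255]]]'; python3 go.py .028 .085 .018
```

```text
clock: 3.95
position: [0.4988, 0.1481, 0.0167]
orientation: [1.0, -0.023, -0.003, 0.0]
wrist_force: [-7.0, 0.6, 4.9]
gripper_width: 0.0003
clock: 4.45
position: [0.5286, 0.1468, 0.0166]
orientation: [1.0, -0.023, -0.003, 0.0]
wrist_force: [-7.9, 0.3, 6.0]
gripper_width: 0.0006
clock 4.45 bed pos [-0.0657  0.085   0.0166] width 0.0006179111707820782 F bed [-7.9242 -0.0498  6.0454]
target [0.6222 0.1425 0.018 ] shift [ 0.0937 -0.0001 -0.0019] turn [ 0.0229  0.3116 -0.0414]
```

```bash
python3 -m crank '[[[0.006,0,-0.0005,0,0,0,255],[0.012,0,-0.001,0,0,0,255],[0.018,0,-0.001,0,0,0,255],[0.024,0,-0.001,0,0,0,255],[0.03,0,-0.001,0,0,0,255]]]'; cat > chk.py <<'E'
from h import *
np.set_printoptions(precision=4,suppress=True)
B=np.array([.5904,.0589,0]);Y=R.from_euler('z',-.0454)
ims=[]
for c in("scene","side"):
    p=viewer.grab_frame(c);ims.append(p["img"][60:380,120:600,::-1])
    for n in("tile_rack_mid","pin_setter_mid"):
        print(c,n,[(round(d["conf"],2),Y.inv().apply(w(p,d["point"])-B)) for d in viewer.tip_of(n,p)[:1]])
import sys
cv2.imwrite(f"pics/{sys.argv[1]}.png",cv2.resize(np.hstack(ims),(800,267)))
E
python3 chk.py m2; python3 go.py .028 .085 .018
```

```text
clock: 4.95
position: [0.5603, 0.1452, 0.0173]
orientation: [1.0, -0.023, -0.0, 0.0]
wrist_force: [-2.4, 0.3, -1.3]
gripper_width: 0.0007
scene tile_rack_mid []
scene pin_setter_mid [(0.54, array([0.0231, 0.0865, 0.0198]))]
side tile_rack_mid [(0.66, array([0.022 , 0.085 , 0.0168]))]
side pin_setter_mid [(0.95, array([-0.0499, -0.0854,  0.0155]))]
clock 5.25 bed pos [-0.0332  0.0851  0.0185] width -8.106695881186755e-05 F bed [ 0.3629 -0.2352 -0.5819]
target [0.6222 0.1425 0.018 ] shift [0.0612 0.0001 0.0006] turn [-0.0219 -0.1376 -0.0409]
```

View pics/m2.png

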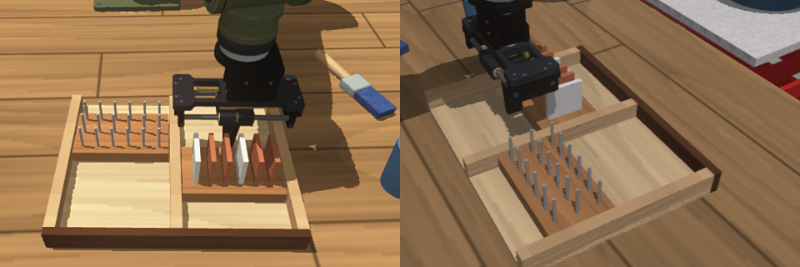

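The rack is straight in its bay (left half, near face about 235,185) and both points put it at bed x ≈ 0.022. The scene view's "pin_setter" hit there is really the rack, because the pins still stand in the other bay. About 61 mm is left.

```bash
python3 -m crank '[[[0.006,0,0,0,0,0,255],[0.014,0,0,0,0,0,255],[0.022,0,0,0,0,0,255],[0.03,0,0,0,0,0,255],[0.036,0,0,0,0,0,255]]]';python3 -m crank '[[[0.004,0,0,0,0,0,255],[0.008,0,0,0,0,0,255],[0.012,0,0,0,0,0,255],[0.015,0,0,0,0,0,255],[0.018,0,0,0,0,0,255]]]'; python3 go.py .028 .085 .018
```

```text
clock: 5.75
position: [0.5949, 0.1438, 0.0178]
orientation: [1.0, -0.023, -0.002, 0.0]
wrist_force: [-7.6, -0.6, 5.3]
gripper_width: 0.0004
clock: 6.25
position: [0.6124, 0.1431, 0.0178]
orientation: [1.0, -0.023, -0.002, 0.0]
wrist_force: [-6.0, -0.4, 4.5]
gripper_width: 0.0002
clock 6.25 bed pos [0.0182 0.0851 0.0178] width 0.0002442721722241243 F bed [-5.9752 -0.685   4.4812]
target [0.6222 0.1425 0.018 ] shift [ 0.0098  0.0001 -0.0002] turn [ 0.0097  0.2489 -0.0304]
```

```bash
python3 -m crank '[[[0.002,0,0,0,0,0,255],[0.004,0,0,0,0,0,255],[0.006,0,0,0,0,0,255],[0.007,0,0,0,0,0,255],[0.008,0,0,0,0,0,255]]]';python3 -m crank '[[[0.001,0,0,0,0,0,255],[0.002,0,0,0,0,0,255]]]'; python3 go.py .028 .085 .018
```

```text
clock: 6.75
position: [0.6194, 0.1427, 0.0178]
orientation: [1.0, -0.023, -0.004, 0.0]
wrist_force: [-12.0, 0.4, 9.3]
gripper_width: 0.0004
clock: 6.95
position: [0.6194, 0.1427, 0.0179]
orientation: [1.0, -0.023, -0.006, 0.0]
wrist_force: [-18.0, -0.1, 14.4]
gripper_width: 0.0005
clock 6.95 bed pos [0.0252 0.085  0.0179] width 0.0005158745095994216 F bed [-17.9377  -0.9347  14.3589]
target [0.6222 0.1425 0.018 ] shift [ 0.0028  0.     -0.0002] turn [ 0.048   0.6902 -0.0328]
```

The push has stalled and the force is climbing, so the rack is either home or jammed. I'll check before backing off.

```bash
python3 chk.py m3; python3 - <<'E'
from h import *
p=viewer.grab_frame("scene")
cv2.imwrite("pics/m4.png",cv2.resize(p["img"][200:370,310:510,::-1],None,fx=3.5,fy=3.5,interpolation=cv2.INTER_CUBIC))
E
```

```text
scene tile_rack_mid [(0.73, array([0.0802, 0.0855, 0.0215]))]
scene pin_setter_mid [(0.9, array([-0.0557, -0.0853,  0.0241]))]
side tile_rack_mid [(0.9, array([0.0826, 0.0831, 0.018 ]))]
side pin_setter_mid [(0.83, array([-0.0506, -0.0838,  0.0179]))]
```

View pics/m4.png

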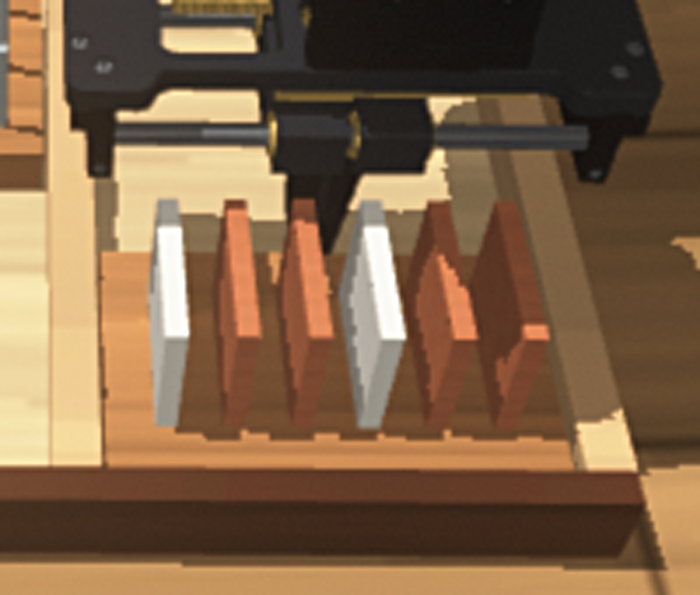

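The board's far edge (row ~468) meets the stop bar across its whole width, and both points give bed x = 0.080–0.083 against 0.083 for home. I'll back straight off, then go up.

```bash
python3 -m crank '[[[-0.006,0,0,0,0,0,255],[-0.015,0,0,0,0,0,255],[-0.03,0,0,0,0,0,255],[-0.045,0,0,0,0,0,255],[-0.05,0,0,0,0,0,255]]]'; python3 -m crank '[[[0,0,-0.03,0,0,0,255],[0,0,-0.07,0,0,0,255],[-0.02,0,-0.12,0,0,0,255],[-0.06,0,-0.15,0,0,0,255],[-0.1,0,-0.15,0,0,0,255]]]'; python3 chk.py m5; python3 - <<'E'
from h import *
a=[]
for c,(r,k) in dict(scene=(200,310),side=(90,180)).items():
    p=viewer.grab_frame(c);a.append(cv2.resize(p["img"][r:r+170,k:k+200,::-1],(400,340),interpolation=cv2.INTER_CUBIC))
cv2.imwrite("pics/m6.png",np.hstack(a))
E
python3 go.py 0 .085 .2
```

```text
clock: 7.8
position: [0.5728, 0.1447, 0.0175]
orientation: [1.0, -0.023, -0.0, 0.0]
wrist_force: [0.5, -0.5, 0.5]
gripper_width: 0.0001
clock: 8.3
position: [0.4774, 0.1499, 0.1743]
orientation: [1.0, -0.023, 0.006, -0.001]
wrist_force: [0.3, -0.3, 0.5]
gripper_width: 0.0004
scene tile_rack_mid [(0.88, array([0.0824, 0.0855, 0.0162]))]
scene pin_setter_mid []
side tile_rack_mid [(0.95, array([0.0826, 0.0849, 0.0191]))]
side pin_setter_mid [(0.61, array([-0.0534, -0.0836,  0.0157]))]
clock 8.7 bed pos [-0.1193  0.0849  0.1674] width 0.0006749608258398104 F bed [-0.5081  0.0109  0.3113]
target [0.5943 0.1438 0.2   ] shift [ 0.1193 -0.0002 -0.0327] turn [ 0.0098  0.018  -0.0669]
```

View pics/m6.png

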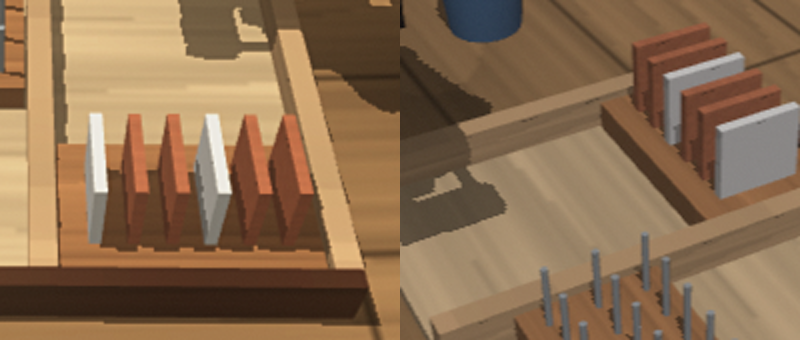

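The rack is flat against the bar, upright, and clear of the gripper. One last check compares the board's near top edge, at about pixel (341,272.5), with its position when home.

```bash
python3 - <<'E'
from h import *
B=np.array([.5904,.0589,0]);Y=R.from_euler('z',-.0454)
p=viewer.grab_frame("scene")
for x in(.034,.036,.038): print(x,proj(p,B+Y.apply([[x,.012,.03],[x,.06,.03]])).round(1).tolist())
u=proj(p,B+Y.apply([[.038,.02,.03]]))[0]
c=int(round(u[0]));print(c,[(r,p["img"][r,c].tolist()) for r in range(266,280)])
E
```

```text
0.034 [[339.3, 269.4], [378.1, 269.8]]
0.036 [[339.4, 270.7], [378.2, 271.0]]
0.038 [[339.4, 272.0], [378.3, 272.3]]
346 [(266, [213, 180, 131]), (267, [211, 178, 130]), (268, [209, 178, 129]), (269, [211, 178, 130]), (270, [213, 182, 134]), (271, [213, 179, 129]), (272, [190, 131, 81]), (273, [182, 122, 73]), (274, [182, 122, 75]), (275, [184, 125, 76]), (276, [182, 124, 75]), (277, [182, 124, 76]), (278, [185, 127, 77]), (279, [184, 125, 76])]
```

The edge shows at row 272 and home predicts 272.0, so the rack is home within about 1 mm.

```bash
python3 -c "
from cell import finish_job,bot
print(bot.state()['qvel'].round(3)); print(finish_job())"
```

```text
[-0.001 -0.001  0.003  0.001  0.004  0.001]
the job is handed in; nothing more can be done
None
```

The tile rack is home against the stop bar, and I've handed the job in. I pushed it along its bay's centre line with the shut fingertips until it stalled, then backed off and lifted clear.

- **Rack position:** the networks put it at bed x ≈ 0.0825 (home is 0.083). Its near edge shows at pixel row 272, where home predicts 272.0, so it is home to within about 1 mm. It sits flat and upright.
- **Force:** the push took about 6–8 N forward, rising to 18 N against the stop. The fingertips also pressed down 4–6 N while sliding and 14 N at the stop. All were well under the limits, but above the 3–8 N suggested for pushing.
- **Pin setter:** it read about -0.052 along its bay before and -0.053 after, so it shows no movement beyond the measuring error.
- **Robot:** it was clear of everything and at rest, at about 9 s of the 35 s allowed.
- **Checks that disagreed:** mid-push, the scene view once labelled the tile rack as the pin setter. In the last look, that view did not find the pin setter, and only the side view confirmed it.

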